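# Line up the seasonings by height

## Task

Line the four seasonings up by height on the low wooden ledge, one standing upright in the middle of each round dark pad: the tallest on the pad next to the jam jar, stepping down to the shortest on the pad next to the mug. Do not knock any of them over, and leave the jam jar and the mug where they stand.

Things in the scene. Friction and masses are not known exactly. Their poses are not given: they have to be found in the camera images.
- pepper_mill: Dark brown wooden pepper mill, the tallest seasoning: 170 mm high, round, at most 58 mm across (about 46 to 50 mm across the head, 125 to 155 mm up; a small metal knob on top). One rigid piece here. Origin: centre of its underside, z up.
- spice_jar: Round glass spice jar with a black screw cap, the second tallest: 105 mm high, 41 mm across all the way up. Origin: centre of its underside, z up.
- salt_shaker: Clear salt shaker with a domed grey top, the third tallest: 90 mm high, round, 44 mm across at the widest, narrowing to 34 mm at the top. Origin: centre of its underside, z up.
- small_jar: Small squat glass jar with a plain metal lid, the shortest seasoning: 62 mm high, round, 56 mm across. Origin: centre of its underside, z up.
- ledge: Low wooden board fixed to the worktop, 110 x 370 mm, 18 mm high, flat on top, with four flush round dark rubber pads of 70 mm in a row along its y axis, centred at y = -135, -45, +45, +135 mm, x = 0. Keep the arm clear of the wall cabinets, which begin 0.57 m ahead of the robot, 0.5 m up. Origin: centre of its underside, z up.
- jam_jar: Square-shouldered jam jar with a yellow-gold lid, 71 x 71 x 110 mm, loose, standing on the worktop just beyond one end of the ledge (either end; it marks the tall end of the row). Not to be moved. Origin: centre of its underside, z up.
- mug: Cream mug with an ochre band and a handle, 83 x 115 x 86 mm, loose, standing on the worktop just beyond the other end of the ledge (marks the short end). Not to be moved. Origin: under the middle of its outline, handle included: the cup's axis lies 16 mm to its +y side, the handle points to -y; z up.

How it is judged:
At the end, for the whole second after the job is handed in: Pepper mill, spice jar, salt shaker, small jar stand in this order from the jam jar's end to the mug's, each on its own pad, released, still, upright (0.1 rad), its middle within 15 mm of the pad's along and across the ledge, its foot on the board (within 5 mm) (((y of jam_jar in the frame of ledge above 0 m and y of pepper_mill in the frame of ledge between 0.12 and 0.15 m and y of spice_jar in the frame of ledge between 0.03 and 0.06 m and y of salt_shaker in the frame of ledge between -0.06 and -0.03 m and y of small_jar in the frame of ledge between -0.15 and -0.12 m) or (y of jam_jar in the frame of ledge below 0 m and y of pepper_mill in the frame of ledge between -0.15 and -0.12 m and y of spice_jar in the frame of ledge between -0.06 and -0.03 m and y of salt_shaker in the frame of ledge between 0.03 and 0.06 m and y of small_jar in the frame of ledge between 0.12 and 0.15 m)) and x of pepper_mill in the frame of ledge between -0.015 and 0.015 m and z of pepper_mill in the frame of ledge between 0.013 and 0.023 m and angle between each of pepper_mill, spice_jar, salt_shaker, small_jar's own z axis and vertical below 0.1 rad and linear speed of each of pepper_mill, spice_jar, salt_shaker, small_jar below 0.02 m/s and x of spice_jar in the frame of ledge between -0.015 and 0.015 m and z of spice_jar in the frame of ledge between 0.013 and 0.023 m and x of salt_shaker in the frame of ledge between -0.015 and 0.015 m and z of salt_shaker in the frame of ledge between 0.013 and 0.023 m and x of small_jar in the frame of ledge between -0.015 and 0.015 m and z of small_jar in the frame of ledge between 0.013 and 0.023 m); the robot touches nothing.
It fails at once if a seasoning is knocked over or tipped beyond 0.7 rad (angle between any of pepper_mill, spice_jar, salt_shaker, small_jar's own z axis and vertical above 0.7 rad).
It fails at once if the jam jar or the mug is shifted by more than 25 mm (distance of any of jam_jar, mug from where it was at the start of the episode above 0.025 m).
It also fails if it takes over 122 s, if anything falls off the work surface, if the arm or the gripper's body presses on something with over 40 N, if the wrist force passes 120 N, or if a joint passes its speed limit or range.

## Robot

A 6-joint arm with a two-finger parallel gripper is mounted at the origin on the work surface; the furniture and walls round the work are solid. World frame = base frame: x ahead of the robot, y to its left, z up, the work surface at z = 0. Lengths are in m, angles in rad, forces in N, time in s.
With the tool pointing down it reaches from about 0.35 to 0.925 m from the base axis. Payload 6.4 kg.
Tool frame: the origin (TCP) lies at the very end of the fingers, on their centre line; the grasp point (between the pads) lies 19 mm behind it; z points along the fingers, y is the line along which they close (so a half turn about z gives the same grasp; the last joint's range is limited). The gripper opens to 94 mm and grips with 3 to 60 N. Pads are 16 mm wide; open, the fingers measure 119 mm over their backs; the gripper's body (75 mm by 177 mm) begins 78 mm behind the grasp point.
Start: joints at [-1.489, 0.245, 1.558, -0, 1.339, -0.174], TCP at [0.164, -0.629, 0.205] pointing down, gripper open.
Joint ranges: [-3.13, 3.13], [-1.02, 2.26], [0.13, 2.54], [-0.95, 4.09], [0.21, 2.88], [-2.74, 2.74]. Speed limits (rad/s): [2.57, 2.57, 3.14, 3.14, 3.14, 3.14].

## Interface

Orientations are given as [roll, pitch, yaw] about the fixed x, y, z axes, in that order (R = Rz(yaw) Ry(pitch) Rx(roll)).
In Python, from plant import robot gives the robot as it stands. The module is installed in compiled form; this text tells all that it offers.
- The arm moves only by the tool inch_along, called after "Request:" as name(argument=value, ...), one argument or row to a line, values as JSON. Schema: {"type":"object","properties":{"rows":{"type":"array","items":{"type":"number"},"minItems":5,"maxItems":60},"grip_n":{"type":"number"},"only":{"type":"string"},"quiet":{"type":"boolean"},"lines":{"type":"string"}},"required":["rows"],"additionalProperties":false}. rows is one flat list of numbers that holds 1 to 12 rows one after another, with no inner brackets; each row has 5 numbers: dx, dy, dz in m, then a turn about the tool's z in rad, then the finger opening in m; each row is the pose to reach, as a shift and turn from the pose commanded when the call began, along the tool's axes at that moment; what a row does not reach only later rows make up. A row lasts 1/12 s, in which the tool goes at most 0.0417 m and 0.125 rad, less where a joint would pass 70% of its speed; a pose out of reach is approached as far as the arm can. The fingers move at their own pace and stop on an object; grip_n is the grip in N (left out, the last holds). Time passes only in rows, so rows that do not move let the fingers close. The tool returns the time, the measured TCP pose, the force, the opening and the grip force at its end. only (a regular expression) keeps the lines of the reply that match it, lines (a string "A,B") keeps lines A to B, and quiet returns only ok. Input that does not fit is refused with a message, and nothing moves.
- robot.sense(): the state, without advancing time (a new reading comes with each control period).
- robot.snapshot(name): name is "scene" or "top" or "wrist"; returns the picture (400x640x3 uint8, blue, green, red); there is no depth.
- robot.camera_model(name): a dict with "fov_y" (degrees; the focal length in pixels is half the picture's height over the tangent of half this angle, whatever the lens; pixels are square), "cx", "cy" (the principal point, pixels), "cam_to_world" (4x4, takes a point from camera to world coordinates); the wrist camera has in their place "T_tool_cam" (4x4, takes a point from camera to tool coordinates, whose origin is the TCP and whose axes are the flange's). Camera axes: x right, y down, z forward; pixel columns grow to the right and rows downward; lengths in m; the calibration is good to about 2 mm. The wrist camera is an equidistant fisheye: a pixel r from the principal point sees the ray r / f radians off the axis. A picture is of the moment at which its call begins: read the wrist's pose just before it. camera_model takes no time and is no camera call.
- robot.close_job(): hands the job in; it is judged then, once.
The state is a dict: "clock": time; "qpos": joint angles; "qd": joint speeds; "effort": joint torques, N m; "tool_pos": TCP position; "orientation": TCP orientation; "ft_force": force on the tool from outside, world axes, zero at the start; "moment": the same for the moment, N m; "gripper_width": finger opening in m; "grip_force": force on a finger pad.
Only numpy, scipy, OpenCV 4.12 (cv2) and the standard library are available. Lean on these libraries where they do the work, as an engineer would, in place of code of your own. Each camera call takes 0.05 s, during which the arm holds its last target. There are 200 camera calls.

## Working session

There is one attempt and no reset: what is moved stays moved. The work goes in short steps, Python scripts to look and compute and a tool call to move; the robot and the scene stay as the last step left them, time stands still between calls to the robot, and variables do not carry over. Pictures are saved under pics/ and viewed, at most 14 in all, crops included, and the job is handed in when it is done.

```bash
mkdir -p pics; python3 - <<'E'
from plant import robot
import cv2,numpy as np
s=robot.sense();print(s)
for n in("top","scene"):
    cv2.imwrite(f"pics/{n}0.png",robot.snapshot(n));m=robot.camera_model(n);print(n,m)
print(robot.camera_model("wrist"))
E
```

```text
{'clock': 0.0, 'qpos': array([-1.48907787e+00,  2.45767483e-01,  1.55901665e+00, -5.08318437e-06,
        1.33871769e+00, -1.74125323e-01]), 'qd': array([-0.00024673, -0.00044141,  0.00105734,  0.00156146,  0.00069968,
        0.00040314]), 'effort': array([ 5.31717501e-05, -4.15837920e+01, -3.14597225e+01,  6.84287748e-02,
        3.32248269e-02, -1.36308081e-04]), 'tool_pos': array([ 0.16442808, -0.62822855,  0.20437376]), 'orientation': array([-3.13971150e+00, -3.25887596e-04,  2.55844647e-01]), 'ft_force': array([-0.68731587, -0.67431055, -0.01339715]), 'moment': array([ 0.02993663,  0.01998082, -0.02922165]), 'grip_force': 0.0, 'gripper_width': 0.09375941377988233}
top {'fov_y': 48.79590994892096, 'cx': 323.64704324768167, 'cy': 201.9942532601343, 'cam_to_world': array([[-0.01422605, -0.9870838 ,  0.1595719 ,  0.23696147],
       [-0.99936321,  0.01925894,  0.03003791, -0.09738034],
       [-0.03272312, -0.15904297, -0.98672921,  1.31027805],
       [ 0.        ,  0.        ,  0.        ,  1.        ]])}
scene {'fov_y': 55.25149579903014, 'cx': 318.0686997993234, 'cy': 194.51360717652074, 'cam_to_world': array([[ 8.97440238e-01, -2.64497030e-01,  3.53047221e-01,
        -4.87876928e-02],
       [-4.41136055e-01, -5.38091108e-01,  7.18231815e-01,
        -1.05387008e+00],
       [ 1.38851563e-06, -8.00311989e-01, -5.99583789e-01,
         8.57814280e-01],
       [ 0.00000000e+00,  0.00000000e+00,  0.00000000e+00,
         1.00000000e+00]])}
{'fov_y': 65.70646984690485, 'cx': 317.5230836826275, 'cy': 200.29355215559383, 'T_tool_cam': array([[ 1.03623693e-03, -9.68785377e-01, -2.47898811e-01,
         7.12456896e-02],
       [ 9.99999450e-01,  9.63758744e-04,  4.13721167e-04,
         1.58050453e-03],
       [-1.61892370e-04, -2.47899103e-01,  9.68785842e-01,
        -1.79154903e-01],
       [ 0.00000000e+00,  0.00000000e+00,  0.00000000e+00,
         1.00000000e+00]])}
```

View pics/top0.png

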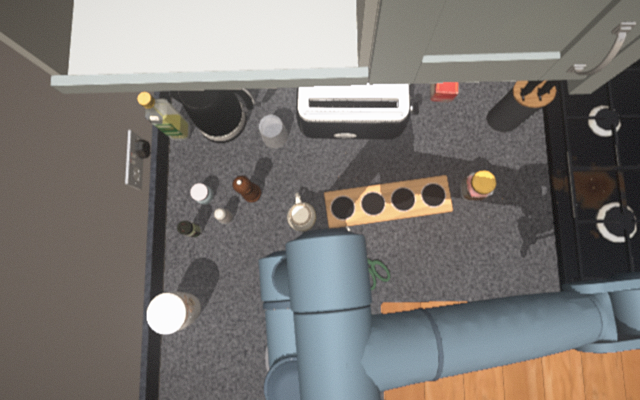

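View pics/scene0.png

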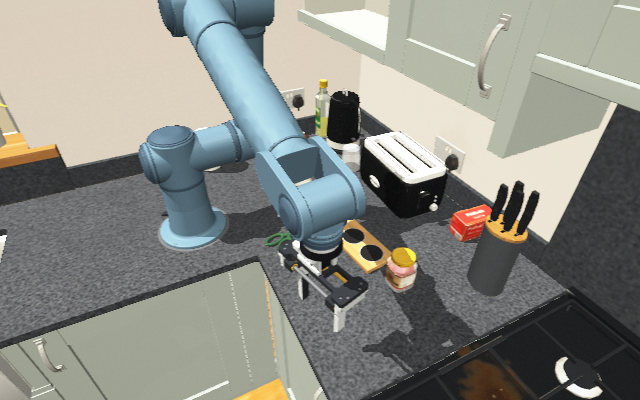

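The top view shows mill (245,188), small jar (200,192), shaker (222,214), spice jar (187,228), mug (300,214), pads at (343,208), (373,203), (403,199) and (433,195), and jam jar (482,183). The tall end is therefore on the right, towards -y.

```bash
python3 - <<'E'
import cv2,numpy as np
im=cv2.imread("pics/top0.png")
a=cv2.resize(im[165:245,165:325],None,fx=5,fy=5,interpolation=cv2.INTER_CUBIC)
cv2.imwrite("pics/c1.png",a)
E
cat > h.py <<'E'
import numpy as np,cv2
def ray(m,u,v):
    f=200/np.tan(np.radians(m["fov_y"]/2));T=m["cam_to_world"]
    return T[:3,3],T[:3,:3]@np.array([(u-m["cx"])/f,(v-m["cy"])/f,1])
def onz(m,u,v,z):
    o,d=ray(m,u,v);return (o+d*(z-o[2])/d[2]).round(4)
def proj(m,p):
    f=200/np.tan(np.radians(m["fov_y"]/2));T=m["cam_to_world"]
    c=T[:3,:3].T@(np.asarray(p)-T[:3,3]);return c[:2]/c[2]*f+[m["cx"],m["cy"]]
E
python3 - <<'E'
import cv2,numpy as np
from h import *
from plant import robot
m=robot.camera_model("top");im=cv2.imread("pics/top0.png")
g=im.max(2);roi=np.zeros_like(g);roi[175:228,328:452]=(g[175:228,328:452]<45)*255
n,l,st,c=cv2.connectedComponentsWithStats(roi)
for i in range(1,n):
    if st[i,4]>150:print(st[i],c[i],onz(m,*c[i],.018))
E
```

```text
(no output)
```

View pics/c1.png

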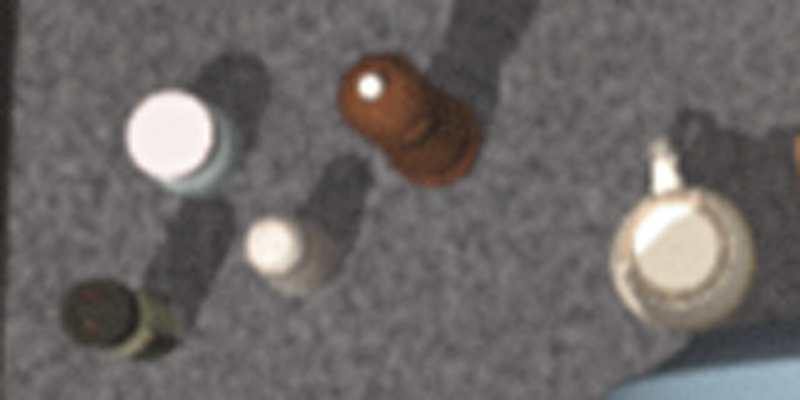

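The 5x crop (offset 165,165) shows, in full-picture pixels: small-jar lid (198.8,191.4), mill knob (238.6,182), shaker dome (219.3,213.8) and spice cap (184.8,227.2). All four stand upright.

```bash
python3 - <<'E'
import cv2,numpy as np
from h import *
from plant import robot
m=robot.camera_model("top");im=cv2.imread("pics/top0.png")
hsv=cv2.cvtColor(im,cv2.COLOR_BGR2HSV);print(im[207,343],im[195,433],im[205,358])
mk=np.zeros(im.shape[:2],np.uint8);mk[170:232,326:456]=((hsv[...,1]>70)&(hsv[...,0]<25)&(hsv[...,2]>90))[170:232,326:456]*255
cs,h=cv2.findContours(mk,cv2.RETR_CCOMP,cv2.CHAIN_APPROX_NONE)
P=[]
for c,hh in zip(cs,h[0]):
    if cv2.contourArea(c)<100:continue
    (u,v),(w,hg),a=cv2.fitEllipse(c) if hh[3]>=0 else cv2.minAreaRect(c)
    if hh[3]>=0: print("pad",u,v,w,hg,onz(m,u,v,.018));P.append(onz(m,u,v,.018))
    else: print("board",[onz(m,*q,.018) for q in cv2.boxPoints(cv2.minAreaRect(c))])
P=np.array(P)
for n,u,v,z in(("small",198.8,191.4,.062),("mill",238.6,182,.169),("salt",219.3,213.8,.087),("spice",184.8,227.2,.105),("mugtop",300.6,213.6,.086)):
    p=onz(m,u,v,z);print(n,p,np.hypot(*p[:2]))
a=im.astype(int)
# base checks: lower right silhouette edge points on z=0, crops
for n,u,v in(("millbase centre",251,192),("saltbase",226,218),("smallbase",204.5,196.5),("spicebase",195.5,233)):print(n,onz(m,u,v,0.005))
E
```

```text
[47 48 54] [39 45 54] [142 204 245]
board [array([ 0.4795, -0.0566,  0.018 ]), array([ 0.5231, -0.4292,  0.018 ]), array([ 0.4095, -0.4375,  0.018 ]), array([ 0.3661, -0.0701,  0.018 ])]
pad 342.3785705566406 207.52203369140625 25.007041931152344 26.008546829223633 [ 0.4283 -0.1133  0.018 ]
pad 372.40777587890625 203.29193115234375 25.079280853271484 26.20052146911621 [ 0.4392 -0.2023  0.018 ]
pad 402.6357421875 199.12322998046875 24.855022430419922 25.95218849182129 [ 0.45   -0.2917  0.018 ]
pad 432.92486572265625 194.987548828125 25.17752456665039 26.436803817749023 [ 0.4606 -0.3812  0.018 ]
small [0.4771 0.3033 0.062 ] 0.5653452927194141
mill [0.4798 0.1629 0.169 ] 0.5066995658178522
salt [0.4068 0.2349 0.087 ] 0.46974913517749023
spice [0.3686 0.3256 0.105 ] 0.49181431455377544
mugtop [0.4032 0.0051 0.086 ] 0.40323225317427175
millbase centre [0.483  0.1619 0.005 ]
saltbase [0.4051 0.2365 0.005 ]
smallbase [0.472  0.3037 0.005 ]
spicebase [0.3615 0.3276 0.005 ]
```

Pads are 90 mm apart, as specified, with a ledge tilt of about 0.12 rad. I'll use yaw π/2, so tool x = world y, tool y = world x and tool z = down. The fingers then close across the ledge.

Request:
inch_along(
  rows=[0.36,-0.245,-0.03,-1.315,0.08,0.36,-0.245,-0.03,-1.315,0.08,0.36,-0.245,-0.03,-1.315,0.08,0.36,-0.245,-0.03,-1.315,0.08,0.36,-0.245,-0.03,-1.315,0.08,0.36,-0.245,-0.03,-1.315,0.08,0.36,-0.245,-0.03,-1.315,0.08,0.36,-0.245,-0.03,-1.315,0.08,0.36,-0.245,-0.03,-1.315,0.08,0.36,-0.245,-0.03,-1.315,0.08,0.36,-0.245,-0.03,-1.315,0.08,0.36,-0.245,-0.03,-1.315,0.08],
  grip_n=20,
)

```text
clock: 1.1
tool_pos: [0.4527, -0.2977, 0.2355]
orientation: [3.141, -0.001, 1.578]
ft_force: [-0.3, -0.3, -1.4]
gripper_width: 0.0796
grip_force: 0.0
```

```bash
python3 - <<'E'
from plant import robot
from h import *
m=robot.camera_model("top")
print(robot.sense()["tool_pos"],robot.sense()["orientation"],robot.sense()["qpos"])
print("toaster front",onz(m,355,138,0.0),onz(m,355,120,.18),"jam",onz(m,483,182,.11),"roll",onz(m,172,312,.2))
E
```

```text
[ 0.45273381 -0.29765459  0.23549302] [ 3.14106653e+00 -6.55792417e-04  1.57751929e+00] [-7.91387760e-01 -3.44532457e-02  1.80458720e+00  8.51349666e-04
  1.37156107e+00 -7.98279097e-01]
toaster front [ 0.6464 -0.1568  0.    ] [ 0.64   -0.1499  0.18  ] jam [ 0.4781 -0.4994  0.11  ] roll [0.1475 0.3166 0.2   ]
```

Request:
inch_along(
  rows=[0.4605,0.027,0,0.007,0.08,0.4605,0.027,0,0.007,0.08,0.4605,0.027,0,0.007,0.08,0.4605,0.027,0,0.007,0.08,0.4605,0.027,0,0.007,0.08,0.4605,0.027,0,0.007,0.08,0.4605,0.027,0,0.007,0.08,0.4605,0.027,0,0.007,0.08,0.4605,0.027,0,0.007,0.08,0.4605,0.027,0,0.007,0.08,0.4605,0.027,0,0.007,0.08,0.4605,0.027,0,0.007,0.08],
)

```text
clock: 2.1
tool_pos: [0.4772, 0.164, 0.2351]
orientation: [-3.141, -0.001, 1.568]
ft_force: [-0.7, 0.5, -0.2]
gripper_width: 0.08
grip_force: 0.0
```

```bash
python3 - <<'E'
from plant import robot
import cv2
s=robot.sense();print(s["tool_pos"],s["orientation"])
cv2.imwrite("pics/w1.png",robot.snapshot("wrist"))
E
```

```text
[0.47717194 0.16397852 0.23509388] [-3.14097259e+00 -1.39117961e-03  1.56789050e+00]
```

View pics/w1.png

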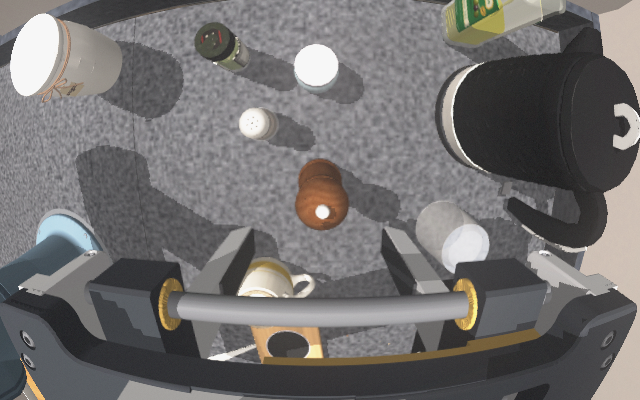

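The wrist picture shows mill knob (322,211), small lid (316,65), shaker top (256,123) and spice cap (215,42). I'll cast these as fisheye rays for a second measurement.

```bash
cat >> h.py <<'E'
from scipy.spatial.transform import Rotation as Ro
def wz(m,s,u,v,z):
    f=200/np.tan(np.radians(m["fov_y"]/2));d=np.array([u-m["cx"],v-m["cy"]]);r=np.hypot(*d);t=r/f
    c=np.r_[d/r*np.sin(t),np.cos(t)];T=m["T_tool_cam"];R=Ro.from_euler("xyz",s["orientation"]).as_matrix()
    o=s["tool_pos"]+R@T[:3,3];w=R@T[:3,:3]@c
    return (o+w*(z-o[2])/w[2]).round(4)
E
python3 - <<'E'
from plant import robot
from h import *
s=robot.sense();m=robot.camera_model("wrist")
for n,u,v,z in(("mill",322,211,.168),("small",316,65,.062),("salt",256,123,.088),("spice",215,42,.105),("pad",289,346,.018)):print(n,wz(m,s,u,v,z))
E
```

```text
mill [0.481  0.1598 0.168 ]
small [0.4759 0.2983 0.062 ]
salt [0.4125 0.2328 0.088 ]
spice [0.3725 0.3208 0.105 ]
pad [ 0.4295 -0.1172  0.018 ]
```

Request:
inch_along(
  rows=[-0.0025,0.003,0.02,0,0.08,-0.0025,0.003,0.05,0,0.08,-0.0025,0.003,0.08,0,0.08,-0.0025,0.003,0.10,0,0.08,-0.0025,0.003,0.113,0,0.08,-0.0025,0.003,0.113,0,0.08,-0.0025,0.003,0.113,0,0.03,-0.0025,0.003,0.113,0,0.03,-0.0025,0.003,0.113,0,0.03,-0.0025,0.003,0.113,0,0.03,-0.0025,0.003,0.113,0,0.03,-0.0025,0.003,0.113,0,0.03],
  grip_n=25,
)

```text
clock: 3.15
tool_pos: [0.4814, 0.1573, 0.1234]
orientation: [3.14, -0.0, 1.564]
ft_force: [0.2, -0.3, 1.9]
gripper_width: 0.0472
grip_force: 25.0
```

Request:
inch_along(
  rows=[0,0,-0.02,0,0.03,0,0,-0.05,0,0.03,0,0,-0.08,0,0.03,0,0,-0.11,0,0.03,-0.03,-0.002,-0.13,0,0.03,-0.065,-0.004,-0.13,0,0.03,-0.10,-0.006,-0.13,0,0.03,-0.135,-0.008,-0.13,0,0.03,-0.17,-0.01,-0.13,0,0.03,-0.205,-0.01,-0.13,0,0.03,-0.24,-0.01,-0.13,0,0.03,-0.275,-0.01,-0.13,0,0.03],
)

```text
clock: 4.15
tool_pos: [0.4682, -0.1191, 0.2522]
orientation: [-3.141, -0.0, 1.564]
ft_force: [0.3, -0.3, -1.7]
gripper_width: 0.0473
grip_force: 25.0
```

Request:
inch_along(
  rows=[-0.035,0,0,0,0.03,-0.07,0,0,0,0.03,-0.105,0,0,0,0.03,-0.14,0,0,0,0.03,-0.175,-0.005,0,0,0.03,-0.21,-0.005,0,0,0.03,-0.24,-0.01,0,0,0.03,-0.26,-0.01,0,0,0.03,-0.265,-0.01,0,0,0.03,-0.265,-0.01,0,0,0.03,-0.265,-0.01,0,0,0.03],
)

```text
clock: 5.07
tool_pos: [0.4569, -0.3817, 0.2519]
orientation: [-3.141, -0.001, 1.564]
ft_force: [-0.4, -0.1, -2.0]
gripper_width: 0.0467
grip_force: 25.0
```

```bash
python3 - <<'E'
from plant import robot
import cv2
from h import *
s=robot.sense();print(s["tool_pos"],s["orientation"])
a=robot.snapshot("wrist");b=robot.snapshot("top")
cv2.imwrite("pics/p1.png",np.hstack([a[100:400,120:520],cv2.resize(b[150:250,330:463],(400,300))]))
E
```

```text
[ 0.45694531 -0.38166677  0.25192812] [-3.14097529e+00 -1.48960153e-03  1.56412778e+00]
```

View pics/p1.png

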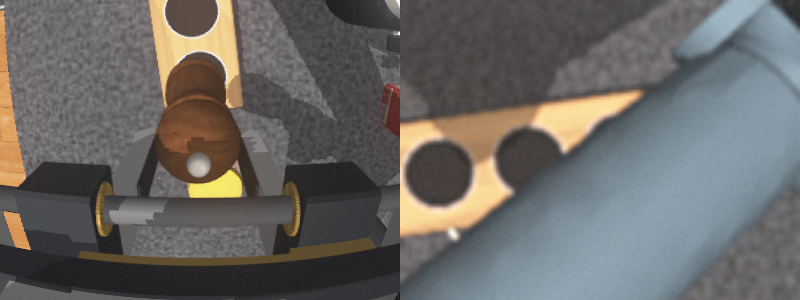

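The mill is held upright, with its knob at wrist pixel (318,265). I'll compute its offset from the TCP and re-measure the pads in the wrist view: 3rd pad centre (312,112), mill pad's far edge (317,153).

```bash
python3 - <<'E'
from plant import robot
from h import *
s=robot.sense();m=robot.camera_model("wrist")
print(wz(m,s,318,265,.297),wz(m,s,312,112,.018),wz(m,s,317,153,.018))
E
```

```text
[ 0.4574 -0.3777  0.297 ] [ 0.4503 -0.2967  0.018 ] [ 0.4567 -0.3517  0.018 ]
```

Request:
inch_along(
  rows=[-0.006,0.0035,0.025,0,0.03,-0.006,0.0035,0.055,0,0.03,-0.006,0.0035,0.08,0,0.03,-0.006,0.0035,0.097,0,0.03,-0.006,0.0035,0.104,0,0.03,-0.006,0.0035,0.107,0,0.03,-0.006,0.0035,0.109,0,0.03,-0.006,0.0035,0.109,0,0.03,-0.006,0.0035,0.109,0,0.03],
)

```text
clock: 5.92
tool_pos: [0.4612, -0.3892, 0.1451]
orientation: [3.14, 0.002, 1.564]
ft_force: [0.2, -0.3, -2.0]
gripper_width: 0.0475
grip_force: 25.0
```

Request:
inch_along(
  rows=[0,0,0.002,0,0.03,0,0,0.003,0,0.03,0,0,0.003,0,0.03,0,0,0.003,0,0.03],
)

```text
clock: 6.25
tool_pos: [0.4611, -0.3894, 0.1421]
orientation: [3.14, 0.002, 1.564]
ft_force: [0.6, 0.5, 5.2]
gripper_width: 0.0478
grip_force: 25.0
```

Contact is felt (5 N). Next I'll release, rise clear of the mill, and go back towards the spice jar.

Request:
inch_along(
  rows=[0,0,0,0,0.055,0,0,0,0,0.08,0,0,0,0,0.08,0,0,0,0,0.08,0,0,-0.03,0,0.08,0,0,-0.06,0,0.08,0,0,-0.09,0,0.08,0,0,-0.12,0,0.08,0.04,0,-0.12,0,0.08,0.08,0,-0.12,0,0.08,0.12,0,-0.12,0,0.08,0.16,0,-0.12,0,0.08],
)

```text
clock: 7.25
tool_pos: [0.4611, -0.2271, 0.2602]
orientation: [-3.141, -0.0, 1.563]
ft_force: [0.4, 0.4, 0.4]
gripper_width: 0.0802
grip_force: 0.0
```

```bash
python3 - <<'E'
from plant import robot
from h import *
s=robot.sense();print(s["tool_pos"],s["orientation"])
a=robot.snapshot("wrist");b=robot.snapshot("scene")
cv2.imwrite("pics/p2.png",np.hstack([a[100:400,120:520],b[150:350,250:517].repeat(1,0)[:200,:].copy() if 0 else cv2.resize(b[190:340,280:480],(400,300))]))
E
```

```text
[ 0.46106187 -0.22709636  0.26015816] [-3.14141152e+00 -2.58056381e-04  1.56272328e+00]
```

View pics/p2.png

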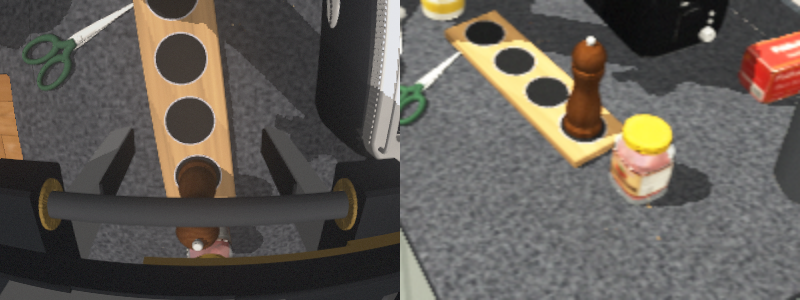

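The mill stands upright on the last pad. The wrist view shows pads 2 and 3 at (301,157) and (310,221). Next is the spice jar.

```bash
python3 - <<'E'
from plant import robot
from h import *
s=robot.sense();m=robot.camera_model("wrist")
print(wz(m,s,301,157,.018),wz(m,s,310,221,.018),wz(m,s,317,345,.186))
E
```

```text
[ 0.4389 -0.2008  0.018 ] [ 0.4506 -0.2924  0.018 ] [ 0.4607 -0.3753  0.186 ]
```

Request:
inch_along(
  rows=[0.04,0,0,0,0.07,0.08,0,0,0,0.07,0.12,0,0,0,0.07,0.16,0,0,0,0.07,0.2,0,0,0,0.07,0.24,0,0,0,0.07,0.28,-0.01,0,0,0.07,0.315,-0.025,0,0,0.07,0.35,-0.04,0,0,0.07,0.385,-0.055,0,0,0.07,0.42,-0.07,0,0,0.07,0.45,-0.085,0,0,0.07],
)

```text
clock: 8.35
tool_pos: [0.3791, 0.2234, 0.2605]
orientation: [3.141, -0.0, 1.564]
ft_force: [0.2, -0.2, -0.3]
gripper_width: 0.0696
grip_force: 0.0
```

Request:
inch_along(
  rows=[0.035,-0.003,0,0,0.07,0.07,-0.006,0,0,0.07,0.095,-0.0085,0,0,0.07,0.099,-0.0085,0.02,0,0.07,0.099,-0.0085,0.05,0,0.07,0.099,-0.0085,0.07,0,0.07,0.099,-0.0085,0.07,0,0.07],
)

```text
clock: 8.93
tool_pos: [0.3695, 0.3194, 0.1854]
orientation: [-3.133, 0.005, 1.564]
ft_force: [0.4, -0.5, -1.3]
gripper_width: 0.0696
grip_force: 0.0
```

```bash
python3 - <<'E'
from plant import robot
from h import *
s=robot.sense();print(s["tool_pos"],s["orientation"])
a=robot.snapshot("wrist")
cv2.imwrite("pics/w3.png",a)
E
```

```text
[0.36949901 0.31940462 0.18540884] [-3.13349613  0.00466687  1.56380843]
```

View pics/w3.png

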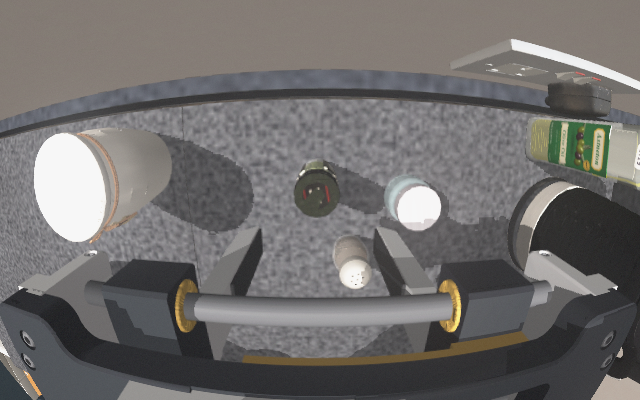

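The wrist picture shows spice cap (317,194), small lid (418,207) and salt dome (354,274), all upright.

```bash
python3 - <<'E'
from plant import robot
from h import *
s=robot.sense();m=robot.camera_model("wrist");print(s["tool_pos"])
for n,u,v,z in(("small",418,207,.062),("salt",354,274,.088),("spice",317,194,.105)):print(n,wz(m,s,u,v,z))
E
```

```text
[0.37082669 0.32004351 0.1881118 ]
small [0.4766 0.3037 0.062 ]
salt [0.407  0.2407 0.088 ]
spice [0.37   0.3284 0.105 ]
```

Request:
inch_along(
  rows=[0.005,0,0.02,0,0.07,0.006,0,0.05,0,0.07,0.006,0,0.08,0,0.07,0.006,0,0.11,0,0.07,0.006,0,0.13,0,0.07,0.006,0,0.133,0,0.07,0.006,0,0.133,0,0.03,0.006,0,0.133,0,0.03,0.006,0,0.133,0,0.03,0.006,0,0.133,0,0.03,0.006,0,0.133,0,0.03,0.006,0,0.133,0,0.03],
  grip_n=25,
)

```text
clock: 9.98
tool_pos: [0.3726, 0.3276, 0.0589]
orientation: [3.14, -0.001, 1.564]
ft_force: [-2.3, -0.4, 5.9]
gripper_width: 0.0404
grip_force: 24.9
```

Request:
inch_along(
  rows=[0,0,-0.02,0,0.03,0,0,-0.05,0,0.03,0,0,-0.08,0,0.03,0,0,-0.11,0,0.03,-0.02,0.005,-0.14,0,0.03,-0.055,0.01,-0.15,0,0.03,-0.09,0.02,-0.15,0,0.03,-0.125,0.03,-0.15,0,0.03,-0.16,0.04,-0.15,0,0.03,-0.195,0.05,-0.15,0,0.03,-0.23,0.06,-0.15,0,0.03,-0.265,0.07,-0.15,0,0.03],
)

```text
clock: 10.98
tool_pos: [0.4401, 0.0597, 0.2076]
orientation: [3.141, 0.0, 1.564]
ft_force: [0.6, 0.4, -1.8]
gripper_width: 0.0406
grip_force: 24.9
```

Request:
inch_along(
  rows=[-0.035,0.005,0,0,0.03,-0.07,0.01,0,0,0.03,-0.105,0.01,0,0,0.03,-0.14,0.01,0,0,0.03,-0.175,0.01,0,0,0.03,-0.21,0.01,0,0,0.03,-0.245,0.01,0,0,0.03,-0.28,0.01,0,0,0.03,-0.31,0.01,0,0,0.03,-0.335,0.01,0,0,0.03,-0.345,0.01,0,0,0.03,-0.345,0.01,0,0,0.03],
)

```text
clock: 11.98
tool_pos: [0.4473, -0.2851, 0.2073]
orientation: [-3.141, -0.0, 1.561]
ft_force: [0.5, -0.1, -0.5]
gripper_width: 0.0406
grip_force: 24.9
```

```bash
python3 - <<'E'
from plant import robot
from h import *
s=robot.sense();print(s["tool_pos"],s["orientation"])
cv2.imwrite("pics/w4.png",robot.snapshot("wrist"))
E
```

```text
[ 0.44731521 -0.28508748  0.20726043] [-3.14130637e+00 -5.71093035e-06  1.56124521e+00]
```

View pics/w4.png

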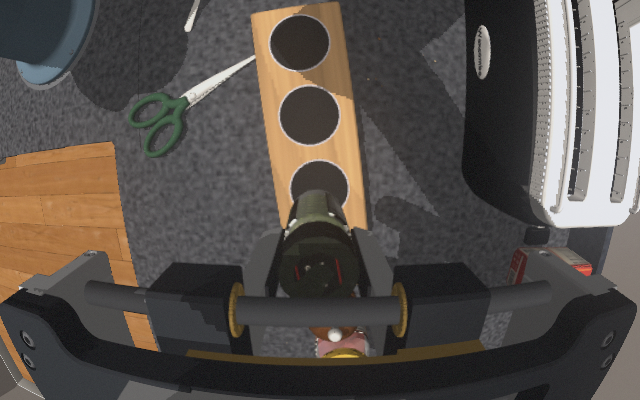

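The spice jar is held upright, with its cap at about (319,260). Pads 1 and 2 are at (300,42) and (309,115), and the mill knob is at (335,335).

```bash
python3 - <<'E'
from plant import robot
from h import *
s=robot.sense();m=robot.camera_model("wrist");print(s["tool_pos"])
for n,u,v,z in(("spice",319,260,.2534),("mill",335,335,.186),("p1",300,42,.018),("p2",309,115,.018)):print(n,wz(m,s,u,v,z))
E
```

```text
[ 0.44743339 -0.2835668   0.20717378]
spice [ 0.4481 -0.2766  0.2534]
mill [ 0.4609 -0.3775  0.186 ]
p1 [ 0.4279 -0.1148  0.018 ]
p2 [ 0.4379 -0.2041  0.018 ]
```

Request:
inch_along(
  rows=[-0.01,0.002,0.01,0,0.03,-0.012,0.003,0.03,0,0.03,-0.012,0.003,0.06,0,0.03,-0.012,0.003,0.09,0,0.03,-0.012,0.003,0.11,0,0.03,-0.012,0.003,0.12,0,0.03,-0.012,0.003,0.127,0,0.03,-0.012,0.003,0.127,0,0.03,-0.012,0.003,0.127,0,0.03],
)

```text
clock: 12.78
tool_pos: [0.4513, -0.2956, 0.0815]
orientation: [3.14, 0.001, 1.565]
ft_force: [-0.2, -0.8, -1.0]
gripper_width: 0.0404
grip_force: 24.9
```

Request:
inch_along(
  rows=[0,0,0.002,0,0.03,0,0,0.004,0,0.03,0,0,0.004,0,0.03,0,0,0.004,0,0.03],
)

```text
clock: 13.12
tool_pos: [0.4508, -0.2958, 0.077]
orientation: [3.141, 0.001, 1.564]
ft_force: [0.4, 0.7, -0.9]
gripper_width: 0.0405
grip_force: 24.9
```

Request:
inch_along(
  rows=[0,0,0.001,0,0.03,0,0,0.001,0,0.03,0,0,0.002,0,0.03,0,0,0.002,0,0.03],
)

```text
clock: 13.45
tool_pos: [0.4507, -0.2964, 0.0767]
orientation: [-3.141, 0.001, 1.564]
ft_force: [-4.9, 1.8, 12.0]
gripper_width: 0.0405
grip_force: 25.0
```

It is on the board. Now release, rise, and return for the shaker.

Request:
inch_along(
  rows=[0,0,-0.001,0,0.05,0,0,-0.001,0,0.07,0,0,-0.001,0,0.07,0,0,-0.001,0,0.07,0,0,-0.03,0,0.07,0,0,-0.06,0,0.07,0,0,-0.09,0,0.07,0,0,-0.12,0,0.07,0,0,-0.15,0,0.07,0.04,0,-0.16,0,0.07,0.08,0,-0.16,0,0.07,0.12,0,-0.16,0,0.07],
)

```text
clock: 14.45
tool_pos: [0.4516, -0.1749, 0.2356]
orientation: [3.14, 0.001, 1.562]
ft_force: [0.5, -0.3, -0.6]
gripper_width: 0.0701
grip_force: 0.0
```

```bash
python3 - <<'E'
from plant import robot
from h import *
s=robot.sense();print(s["tool_pos"],s["orientation"])
cv2.imwrite("pics/w5.png",robot.snapshot("wrist"))
E
```

```text
[ 0.45162205 -0.17491345  0.23557023] [3.13955213e+00 1.11083186e-03 1.56187193e+00]
```

Request:
inch_along(
  rows=[0.04,0,0,0,0.07,0.08,0,0,0,0.07,0.12,0,0,0,0.07,0.16,0,0,0,0.07,0.2,0,0,0,0.07,0.24,-0.01,0,0,0.07,0.28,-0.02,0,0,0.07,0.32,-0.03,0,0,0.07,0.36,-0.04,0,0,0.07,0.39,-0.042,0,0,0.07,0.4,-0.042,0,0,0.07,0.4,-0.042,0,0,0.07],
)

```text
clock: 15.5
tool_pos: [0.4118, 0.2262, 0.2342]
orientation: [-3.141, 0.0, 1.568]
ft_force: [-0.4, -0.1, -0.4]
gripper_width: 0.07
grip_force: 0.0
```

View pics/w5.png

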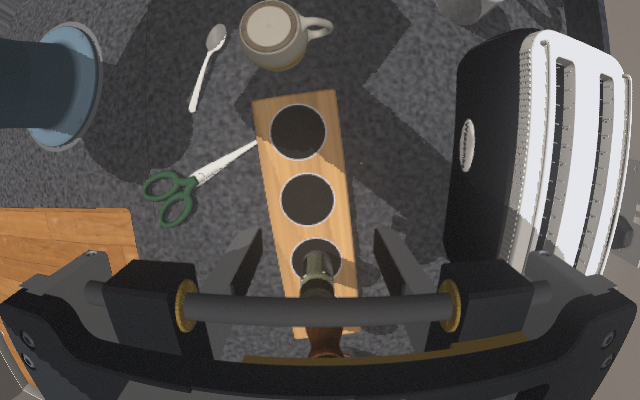

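The spice jar stands on pad 3 and the mug is untouched. Descending on the shaker.

Request:
inch_along(
  rows=[0.01,-0.003,0.03,0,0.07,0.01,-0.003,0.065,0,0.07,0.01,-0.003,0.10,0,0.07,0.01,-0.003,0.135,0,0.07,0.01,-0.003,0.165,0,0.07,0.01,-0.003,0.19,0,0.07,0.01,-0.003,0.204,0,0.07,0.01,-0.003,0.204,0,0.07],
)

```text
clock: 16.17
tool_pos: [0.4069, 0.2321, 0.027]
orientation: [-3.134, 0.003, 1.562]
ft_force: [-0.8, -0.1, -0.9]
gripper_width: 0.0699
grip_force: 0.0
```

Request:
inch_along(
  rows=[0,0,0,0,0.03,0,0,0,0,0.03,0,0,0,0,0.03,0,0,0,0,0.03,0,0,0,0,0.03,0,0,0,0,0.03],
  grip_n=25,
)

```text
clock: 16.67
tool_pos: [0.4096, 0.235, 0.0316]
orientation: [3.141, -0.0, 1.564]
ft_force: [-2.5, 0.1, 6.6]
gripper_width: 0.0407
grip_force: 25.2
```

Request:
inch_along(
  rows=[0,0,-0.02,0,0.03,0,0,-0.05,0,0.03,0,0,-0.08,0,0.03,0,0,-0.11,0,0.03,-0.02,0.005,-0.14,0,0.03,-0.055,0.01,-0.15,0,0.03,-0.09,0.015,-0.15,0,0.03,-0.125,0.02,-0.15,0,0.03,-0.16,0.025,-0.15,0,0.03,-0.195,0.03,-0.15,0,0.03,-0.23,0.03,-0.15,0,0.03,-0.265,0.03,-0.15,0,0.03],
)

```text
clock: 17.67
tool_pos: [0.4373, -0.0322, 0.1807]
orientation: [3.14, 0.001, 1.564]
ft_force: [0.7, 0.8, -0.5]
gripper_width: 0.0407
grip_force: 24.6
```

Request:
inch_along(
  rows=[-0.035,0,0,0,0.03,-0.07,0,0,0,0.03,-0.105,0,0,0,0.03,-0.135,0,0,0,0.03,-0.16,0,0,0,0.03,-0.17,0,0,0,0.03,-0.17,0,0,0,0.03,-0.17,0,0,0,0.03],
)

```text
clock: 18.33
tool_pos: [0.4361, -0.1999, 0.1802]
orientation: [-3.141, -0.001, 1.563]
ft_force: [-0.3, 0.8, -1.4]
gripper_width: 0.0407
grip_force: 24.6
```

```bash
python3 - <<'E'
from plant import robot
from h import *
s=robot.sense();print(s["tool_pos"],s["orientation"])
cv2.imwrite("pics/w6.png",robot.snapshot("wrist"))
E
```

```text
[ 0.43609297 -0.19992503  0.18024679] [-3.14130578e+00 -7.11990795e-04  1.56336785e+00]
```

View pics/w6.png

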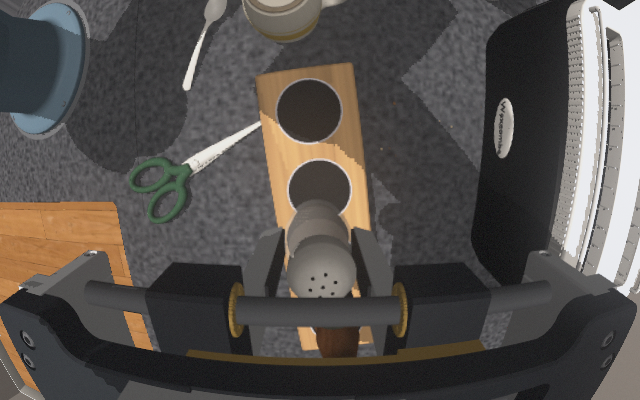

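The shaker is held upright, with its dome at about (321,277). Pads 1 and 2 are at (309,110) and (319,189).

```bash
python3 - <<'E'
from plant import robot
from h import *
s=robot.sense();m=robot.camera_model("wrist");print(s["tool_pos"])
for n,u,v,z in(("salt",321,277,.234),("p1",309,110,.018),("p2",319,189,.018)):print(n,wz(m,s,u,v,z))
E
```

```text
[ 0.43617587 -0.19934505  0.18025493]
salt [ 0.4377 -0.1975  0.234 ]
p1 [ 0.4273 -0.1151  0.018 ]
p2 [ 0.4378 -0.2034  0.018 ]
```

Request:
inch_along(
  rows=[-0.005,0.0015,0.02,0,0.03,-0.005,0.0015,0.05,0,0.03,-0.005,0.0015,0.08,0,0.03,-0.005,0.0015,0.105,0,0.03,-0.005,0.0015,0.12,0,0.03,-0.005,0.0015,0.126,0,0.03,-0.005,0.0015,0.129,0,0.03,-0.005,0.0015,0.131,0,0.03,-0.005,0.0015,0.131,0,0.03,-0.005,0.0015,0.131,0,0.03],
)

```text
clock: 19.22
tool_pos: [0.4386, -0.2058, 0.0507]
orientation: [3.14, 0.001, 1.564]
ft_force: [-0.1, 0.5, -0.4]
gripper_width: 0.0403
grip_force: 24.6
```

Request:
inch_along(
  rows=[0,0,0.001,0,0.03,0,0,0.002,0,0.03,0,0,0.002,0,0.03,0,0,0.002,0,0.03],
)

```text
clock: 19.55
tool_pos: [0.4387, -0.2062, 0.0495]
orientation: [3.14, 0.001, 1.564]
ft_force: [-2.1, 2.3, 8.6]
gripper_width: 0.0404
grip_force: 25.4
```

On the board. Release, rise, and go to the small jar.

Request:
inch_along(
  rows=[0,0,-0.001,0,0.05,0,0,-0.001,0,0.065,0,0,-0.001,0,0.065,0,0,-0.001,0,0.065,0,0,-0.03,0,0.065,0,0,-0.06,0,0.065,0,0,-0.09,0,0.065,0,0,-0.12,0,0.065,0.03,0.005,-0.13,0,0.085,0.07,0.01,-0.13,0,0.085,0.11,0.02,-0.13,0,0.085,0.15,0.03,-0.13,0,0.085],
)

```text
clock: 20.55
tool_pos: [0.4688, -0.0543, 0.1779]
orientation: [3.14, 0.0, 1.562]
ft_force: [1.6, -1.0, 0.5]
gripper_width: 0.0847
grip_force: 0.0
```

Request:
inch_along(
  rows=[0.04,0.008,0,0,0.085,0.08,0.008,0,0,0.085,0.12,0.008,0,0,0.085,0.16,0.008,0,0,0.085,0.2,0.008,0,0,0.085,0.24,0.008,0,0,0.085,0.28,0.008,0,0,0.085,0.31,0.008,0,0,0.085,0.34,0.008,0,0,0.085,0.355,0.008,0,0,0.085,0.358,0.008,0,0,0.085,0.358,0.008,0,0,0.085],
)

```text
clock: 21.55
tool_pos: [0.4789, 0.3027, 0.177]
orientation: [-3.141, 0.0, 1.565]
ft_force: [-0.6, 0.0, -0.1]
gripper_width: 0.0853
grip_force: 0.0
```

Request:
inch_along(
  rows=[0,-0.002,0.03,0,0.085,0,-0.002,0.06,0,0.085,0,-0.002,0.09,0,0.085,0,-0.002,0.12,0,0.085,0,-0.002,0.14,0,0.085,0,-0.002,0.15,0,0.085,0,-0.002,0.156,0,0.085,0,-0.002,0.156,0,0.085],
)

```text
clock: 22.22
tool_pos: [0.4771, 0.3013, 0.0209]
orientation: [-3.14, 0.001, 1.563]
ft_force: [0.2, 0.4, -0.8]
gripper_width: 0.0848
grip_force: 0.0
```

Request:
inch_along(
  rows=[0,0,0,0,0.045,0,0,0,0,0.045,0,0,0,0,0.045,0,0,0,0,0.045,0,0,0,0,0.045,0,0,0,0,0.045],
  grip_n=25,
)

```text
clock: 22.72
tool_pos: [0.4774, 0.3025, 0.0222]
orientation: [3.141, -0.0, 1.564]
ft_force: [-2.7, -0.9, 3.9]
gripper_width: 0.0546
grip_force: 25.0
```

Gripped (55 mm). Lift and carry to (0.428,-0.114): dy -0.416, dx -0.049.

Request:
inch_along(
  rows=[0,0,-0.02,0,0.045,0,0,-0.05,0,0.045,0,0,-0.08,0,0.045,0,0,-0.11,0,0.045,-0.02,-0.005,-0.14,0,0.045,-0.055,-0.01,-0.15,0,0.045,-0.09,-0.015,-0.15,0,0.045,-0.125,-0.02,-0.15,0,0.045,-0.16,-0.025,-0.15,0,0.045,-0.195,-0.03,-0.15,0,0.045,-0.23,-0.035,-0.15,0,0.045,-0.265,-0.04,-0.15,0,0.045],
)

```text
clock: 23.72
tool_pos: [0.4346, 0.0362, 0.1713]
orientation: [3.141, 0.0, 1.564]
ft_force: [0.0, 0.1, -1.0]
gripper_width: 0.0545
grip_force: 25.0
```

Request:
inch_along(
  rows=[-0.035,-0.003,0,0,0.045,-0.07,-0.006,0,0,0.045,-0.1,-0.01,0,0,0.045,-0.13,-0.01,0,0,0.045,-0.145,-0.01,0,0,0.045,-0.15,-0.01,0,0,0.045,-0.15,-0.01,0,0,0.045,-0.15,-0.01,0,0,0.045],
)

```text
clock: 24.38
tool_pos: [0.4242, -0.1117, 0.1712]
orientation: [-3.141, -0.001, 1.564]
ft_force: [0.3, -0.1, -0.7]
gripper_width: 0.0548
grip_force: 25.0
```

```bash
python3 - <<'E'
from plant import robot
from h import *
s=robot.sense();print(s["tool_pos"],s["orientation"])
cv2.imwrite("pics/w7.png",robot.snapshot("wrist"))
E
```

```text
[ 0.42418673 -0.11172878  0.17115466] [-3.14114247e+00 -6.61942998e-04  1.56391297e+00]
```

View pics/w7.png

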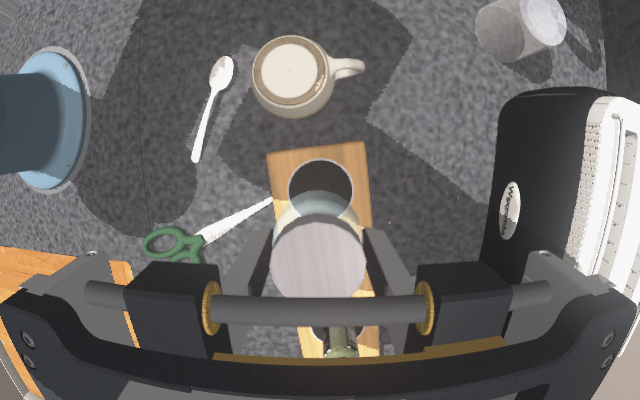

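The small jar's lid is centred at about (318,258), pad 1 at (321,190). The mug is undisturbed.

```bash
python3 - <<'E'
from plant import robot
from h import *
s=robot.sense();m=robot.camera_model("wrist");print(s["tool_pos"])
for n,u,v,z in(("small",318,258,.211),("p1",321,190,.018)):print(n,wz(m,s,u,v,z))
E
```

```text
[ 0.42424092 -0.11140901  0.17119812]
small [ 0.4244 -0.1064  0.211 ]
p1 [ 0.428  -0.1147  0.018 ]
```

Request:
inch_along(
  rows=[-0.0055,0.004,0.02,0,0.045,-0.0055,0.004,0.05,0,0.045,-0.0055,0.004,0.08,0,0.045,-0.0055,0.004,0.105,0,0.045,-0.0055,0.004,0.12,0,0.045,-0.0055,0.004,0.126,0,0.045,-0.0055,0.004,0.129,0,0.045,-0.0055,0.004,0.131,0,0.045,-0.0055,0.004,0.131,0,0.045,-0.0055,0.004,0.132,0,0.045,-0.0055,0.004,0.133,0,0.045,-0.0055,0.004,0.133,0,0.045],
)

```text
clock: 25.43
tool_pos: [0.4294, -0.1184, 0.0402]
orientation: [3.14, 0.001, 1.564]
ft_force: [-1.2, 1.7, 6.1]
gripper_width: 0.0548
grip_force: 25.0
```

Contact. Release, rise, and swing aside towards +y for a clear top view.

Request:
inch_along(
  rows=[0,0,-0.001,0,0.065,0,0,-0.001,0,0.08,0,0,-0.001,0,0.08,0,0,-0.001,0,0.08,0,0,-0.03,0,0.08,0,0,-0.06,0,0.08,0,0,-0.09,0,0.08,0,0,-0.12,0,0.08,0,0,-0.15,0,0.08,0.04,0,-0.16,0,0.08,0.08,0,-0.16,0,0.08,0.12,0,-0.16,0,0.08],
)

```text
clock: 26.43
tool_pos: [0.4297, 0.0028, 0.1999]
orientation: [3.138, 0.001, 1.561]
ft_force: [-0.4, 0.3, -0.3]
gripper_width: 0.0802
grip_force: 0.0
```

Request:
inch_along(
  rows=[0.04,0,0,0,0.08,0.08,0,0,0,0.08,0.12,0,0,0,0.08,0.16,0,0,0,0.08,0.2,0,0,0,0.08,0.24,0,0,0,0.08,0.27,0,0,0,0.08,0.28,0,0,0,0.08,0.28,0,0,0,0.08],
)

```text
clock: 27.18
tool_pos: [0.4307, 0.2835, 0.1981]
orientation: [-3.141, 0.0, 1.567]
ft_force: [-0.1, -0.1, -0.7]
gripper_width: 0.0799
grip_force: 0.0
```

```bash
python3 - <<'E'
from plant import robot
from h import *
b=robot.snapshot("top");cv2.imwrite("pics/t9.png",b)
cv2.imwrite("pics/t9c.png",cv2.resize(b[150:250,320:480],None,fx=5,fy=5,interpolation=cv2.INTER_CUBIC))
E
```

```text
(no output)
```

View pics/t9c.png

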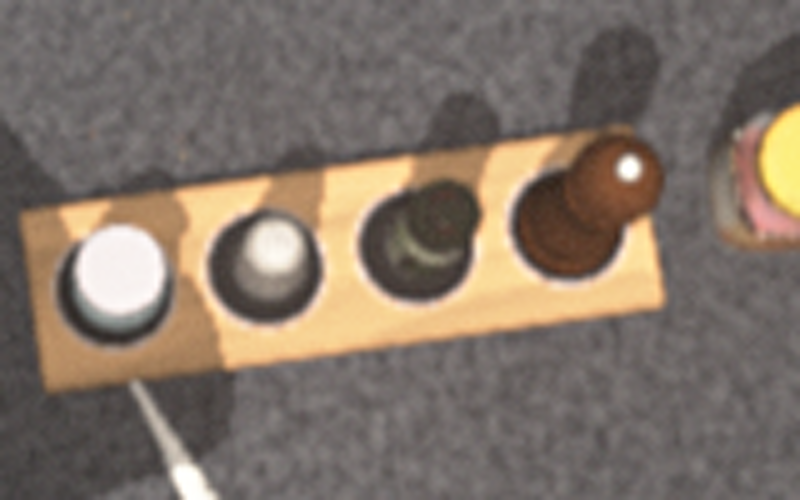

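The crop shows all four upright on their pads. Tops (5x crop, offset 320,150): (121,269), (275,246), (445,213) and (629,167). I'll check the offsets in the ledge frame.

```bash
python3 - <<'E'
from plant import robot
from h import *
m=robot.camera_model("top")
P=[(.4283,-.1133),(.4392,-.2023),(.45,-.2917),(.4606,-.3812)]
for (n,u,v,z),p in zip((("small",121,269,.08),("salt",275,246,.105),("spice",445,213,.123),("mill",629,167,.186)),P):
    q=onz(m,320+u/5-.4,150+v/5-.4,z);d=q[:2]-p;print(n,q,"across",round(d@[.9927,.1208],4),"along",round(d@[-.1208,.9927],4))
E
```

```text
small [ 0.4308 -0.1168  0.08  ] across 0.0021 along -0.0038
salt [ 0.4381 -0.2016  0.105 ] across -0.001 along 0.0008
spice [ 0.4514 -0.2929  0.123 ] across 0.0012 along -0.0014
mill [ 0.4623 -0.3779  0.186 ] across 0.0021 along 0.0031
```

All are within 4 mm of their pads.

```bash
python3 -c "
from plant import robot
print(robot.close_job())"
```

```text
the job is handed in; nothing more can be done
None
```

The job is handed in at about 27 s of the 122 s: pepper mill, spice jar, salt shaker and small jar stand upright in that order from the jam jar to the mug, each measured within about 4 mm of its pad's centre, but no verdict came back.

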